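# Take the red parts bin down from its keyhole rack

## Robot

A 6-joint arm with a two-finger parallel gripper is mounted at the origin on a cart in front of the work surface, level with it; the furniture and walls round the work are solid. World frame = base frame: x ahead of the robot, y to its left, z up, the work surface at z = 0. Lengths are in m, angles in rad, forces in N, time in s.
With the tool pointing down it reaches from about 0.275 to 0.725 m from the base axis. Payload 15.9 kg.
Tool frame: the origin (TCP) lies between the finger pads; the fingertips stand robot.nose_length ahead of it and the grasp point (between the pads) lies 6 mm ahead of it (robot.nose_length is the distance from the TCP to the fingertips, in m); z points along the fingers, y is the line along which they close (so a half turn about z gives the same grasp; the last joint's range is limited). The gripper opens to 85 mm and grips with 20 to 120 N. Pads are 22 mm wide; open, the fingers measure 114 mm over their backs; the gripper's body (76 mm by 85 mm) begins 54 mm behind the grasp point. The pads swing forward as they close: fully open they stand 13 mm farther back than shut.
Start: joints at [1.303, 0.213, -0.034, 1.323, 0, 1.571], TCP at [0.132, 0.482, 0.256] pointing down, gripper open.
Joint ranges: [-2.98, 2.98], [-0.74, 1.72], [-1.14, 1.35], [-2.1, 2.04], [-1.57, 1.44], [-3.14, 3.14]. Speed limits (rad/s): [1.89, 1.89, 2.39, 2.57, 3.14, 3.14].

## Interface

Orientations are given as [roll, pitch, yaw] about the fixed x, y, z axes, in that order (R = Rz(yaw) Ry(pitch) Rx(roll)).
In Python, from bench import read_state, read_camera, get_calibration, robot gives the robot as it stands.
- The arm moves only by the tool jog_arm, never from a script. Its argument "commands" is a list of rows, each a list of 6 numbers: the shift along the world's x, y, z in mm, then the turn, a rotation vector about the world's x, y, z in rad. A call has 1 to 5 rows; each row shifts and turns the commanded pose from where the row before left it; what a row does not reach is not made up. A row lasts 1/12 s, in which the tool goes at most 41.7 mm and 7.16 degrees, less where a joint would pass 70% of its speed; a pose out of reach is approached as far as the arm can. A call with a gripper value outside its range is refused whole. "hand" is the gripper command: -1 is fully open, 1 is shut, values between are in proportion, set as the call begins (left out, the last holds). The fingers move at their own pace and stop on an object; the grip force is fixed at half the most. Time passes only in rows, so rows that do not move let the fingers close. It gives the time, the measured TCP pose, the force, the opening and the grip force at its end, in the units of the state.
- read_state(): the state, without advancing time (a new reading comes with each control period).
- read_camera(name): name is "side" or "top" or "wrist"; returns the picture (384x512x3 uint8, red, green, blue); there is no depth.
- get_calibration(name): a dict with "intrinsics" (3x3 intrinsics, pixels), "R" (3x3) and "t" (3): a world point X has camera coordinates R X + t. Camera axes: x right, y down, z forward; pixel columns grow to the right and rows downward; lengths in m; the calibration is good to about 2 mm. The wrist camera is an equidistant fisheye: a pixel r from the principal point sees the ray r / f radians off the axis. A picture is of the moment at which its call begins: read the wrist's pose just before it. get_calibration takes no time and is no camera call; for the wrist camera it gives the pose at the moment of the call.
- robot.close_job(): hands the job in; it is judged then, once.
The state is a dict: "time": time; "q": joint angles; "joint_velocities": joint speeds; "effort": joint torques, N m; "tool_pos": TCP position; "tcp_rot": TCP orientation; "ft_force": force on the tool from outside, world axes, zero at the start; "wrist_torque": the same for the moment, N m; "grip_width": finger opening in m; "grasp_force": force on a finger pad.
Only numpy, scipy, OpenCV 4.12 (cv2) and the standard library are available. Lean on these libraries where they do the work, as an engineer would, in place of code of your own. Each camera call takes 0.05 s, during which the arm holds its last target. There are 200 camera calls.

## Task

The red parts bin hangs by the keyhole in its back wall on a headed stud of the grey rack. Slide it up until the stud head is at the wide end of the keyhole, take it off the rack towards you and set it down upright in the middle of the black rubber mat, ready to be refilled; do not drop it. Leave the blue bin hanging where it is.

Things in the scene. Friction and masses are not known exactly. Their poses are not given: they have to be found in the camera images.
- red_bin: Red open bin, 75 (x) x 44 (y) x 72 mm, 0.14 kg. Origin: underside centre; back (+x) to rack. Grip across the 50 mm high side walls (y = +-22) from above. Keyhole in the 4 mm back wall: 26 mm hole centred 34 mm above the underside, 10 mm slot from it up to 61 mm. Hung, the stud is 58 mm up. Raise 24 mm (+-4) to bring the head to the hole, then pull over 12 mm along rack -x to free it.
- blue_bin: Blue bin, in all else the same as the red one, hanging on the rack 110 mm to the left or right of it. It stays there. Both bins rest on their studs by weight alone and may lean a degree or two; the front wall (-x, white label) is 28 mm high, the back wall 72 mm.
- rack: Grey fixed rack: upright panel 260 mm wide (y), top at 133 mm, foot behind it. Origin: on the bench under the middle of the panel's front face; x points away from the robot, y to the left. Headed studs stick out along -x at height 113 mm, y = -55, 0, +55 mm: shank 6 mm, head 16 mm across, 11 mm out. Bins hang on the outer two, backs on the panel, undersides 54 mm above the bench.
- mat: Black rubber mat, fixed on the bench, 160 (x) x 140 (y) x 4 mm. Origin: centre of its underside; its upper face is 4 mm above the bench.
There are look-alikes about, which are no part of the job. Leave any green look-alike of the red_bin alone.

How it is judged:
By the outcome, as a careful person would: the job done as asked, in the order asked, and still so for the second after the job is handed in, with the robot touching nothing.
It also fails if it takes over 40 s, if anything falls off the work surface, if the arm or the gripper's body presses on something with over 40 N, if the wrist force passes 120 N, or if a joint passes its speed limit or range.

## Working session

There is one attempt and no reset: what is moved stays moved. The work goes in short steps, Python scripts to look and compute and a tool call to move; the robot and the scene stay as the last step left them, time stands still between calls to the robot, and variables do not carry over. Pictures are saved under pics/ and viewed, at most 10 in all, crops included, and the job is handed in when it is done.

Besides the shell and the picture viewer there is one more tool, called after "Call:" as name(argument=value, ...) on one line, values as JSON. jog_arm: Moves the arm, as the interface text tells. Its arguments: {"type":"object","properties":{"commands":{"type":"array"},"hand":{"type":"number"}},"required":["commands"]}

```bash
mkdir -p pics; ls; python3 - <<'E'
from bench import *
import cv2,numpy as np
s=read_state();print(s['time'],s['tool_pos'],s['tcp_rot'],s['grip_width'],robot.nose_length)
a=[]
for n in('top','side'):
    im=read_camera(n);cv2.imwrite(f'pics/{n}0.png',im[...,::-1]);np.save(f'{n}0.npy',im)
    c=get_calibration(n);print(n,np.round(c['intrinsics'],1).tolist(),np.round(c['R'],3).tolist(),np.round(c['t'],3), -np.array(c['R']).T@np.array(c['t']))
E
```

```text
pics
0.0 [0.13222676 0.48184405 0.25580489] [-3.14040697e+00  1.15470540e-05  2.87376095e+00] 0.08531886339032725 0.025
top [[352.2, 0.0, 259.1], [0.0, 352.2, 187.2], [0.0, 0.0, 1.0]] [[0.024, -1.0, -0.001], [-0.997, -0.024, -0.078], [0.078, 0.003, -0.997]] [0.017 0.545 1.038] [0.46150093 0.02738563 1.0780124 ]
side [[496.9, 0.0, 250.7], [0.0, 496.9, 191.0], [0.0, 0.0, 1.0]] [[0.836, 0.549, -0.004], [0.479, -0.733, -0.483], [-0.268, 0.402, -0.876]] [-0.459 -0.195  1.386] [ 0.84853832 -0.44887398  1.11775835]
```

View pics/top0.png

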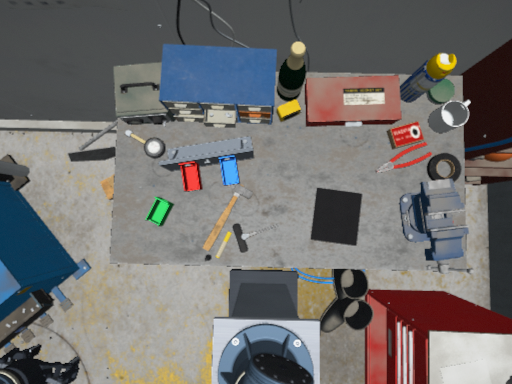

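View pics/side0.png

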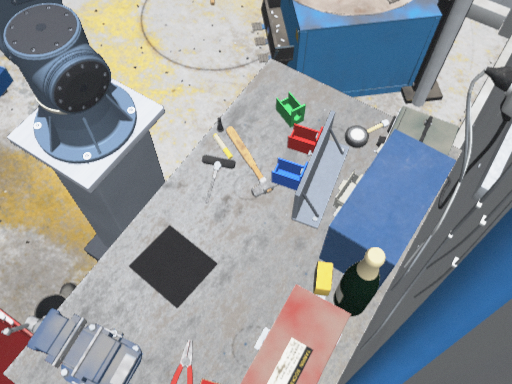

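Top view: red bin at about (191,177), blue bin (230,170), rack (208,152), mat (337,216). The side view agrees: red (305,139), blue (290,173). Possible look-alikes are the green bin (159,211), the blue bin and the red toolbox (352,100). I choose the red one hanging on the rack and will check it in a crop.

```bash
cat > h.py <<'E'
import numpy as np,cv2
from bench import *
def ray(c,uv):
    K=np.array(c['intrinsics']);R=np.array(c['R']);t=np.array(c['t'])
    d=R.T@np.linalg.inv(K)@np.array([uv[0],uv[1],1.]);return -R.T@t,d
def onz(c,uv,z):
    o,d=ray(c,uv);return o+d*(z-o[2])/d[2]
def mask(im,col,roi):
    hsv=cv2.cvtColor(np.ascontiguousarray(im),cv2.COLOR_RGB2HSV);H,S,V=[hsv[...,i].astype(int) for i in range(3)]
    m={'red':((H<8)|(H>172))&(S>140)&(V>60),'blue':(abs(H-108)<10)&(S>140)&(V>60),'mat':(V<50)}[col]
    o=np.zeros(m.shape,np.uint8);x0,y0,x1,y1=roi;o[y0:y1,x0:x1]=m[y0:y1,x0:x1]*255
    n,l,st,ce=cv2.connectedComponentsWithStats(o);k=1+np.argmax(st[1:,4]);return (l==k).astype(np.uint8),st[k]
E
python3 - <<'E'
from h import *
T=np.load('top0.npy');S=np.load('side0.npy');ct=get_calibration('top');cs=get_calibration('side')
for col,rt,rs in(('red',(170,150,210,200),(280,115,330,160)),('blue',(215,150,245,195),(265,150,312,195)),('mat',(300,180,370,250),(120,215,225,315))):
  for im,c,r in((T,ct,rt),(S,cs,rs)):
    m,st=mask(im,col,r);cn=max(cv2.findContours(m,0,1)[0],key=cv2.contourArea)
    b=cv2.boxPoints(cv2.minAreaRect(cn));ap=cv2.approxPolyDP(cn,2.,True)[:,0]
    print(col,st,'poly',ap.tolist());
    z=.004 if col=='mat' else .104
    print(np.round([onz(c,p,z)[:2] for p in b],3).tolist(),np.round(onz(c,b.mean(0),z),3))
a=cv2.resize(T[130:205,145:265],None,fx=6,fy=6,interpolation=2);cv2.imwrite('pics/cropT.png',a[...,::-1])
b=cv2.resize(S[90:230,260:380],None,fx=4,fy=4,interpolation=2);cv2.imwrite('pics/cropS.png',b[...,::-1])
E
```

```text
red [178 161  24  30 498] poly [[179, 163], [184, 190], [201, 188], [198, 164], [194, 161]]
[[0.601, 0.259], [0.611, 0.204], [0.53, 0.19], [0.521, 0.244]] [0.566 0.224 0.104]
red [288 124  35  30 615] poly [[294, 124], [288, 146], [307, 153], [309, 149], [312, 151], [322, 127], [318, 132]]
[[0.542, 0.169], [0.517, 0.255], [0.589, 0.268], [0.611, 0.183]] [0.565 0.218 0.104]
blue [218 154  21  31 462] poly [[233, 154], [218, 157], [224, 184], [238, 182]]
[[0.622, 0.148], [0.63, 0.101], [0.549, 0.086], [0.541, 0.133]] [0.585 0.117 0.104]
blue [272 158  36  32 675] poly [[279, 158], [275, 170], [272, 171], [272, 181], [296, 189], [307, 163], [301, 166]]
[[0.558, 0.065], [0.537, 0.142], [0.61, 0.155], [0.628, 0.079]] [0.583 0.11  0.104]
mat [ 311  188   50   57 2264] poly [[318, 188], [311, 238], [355, 244], [360, 194]]
[[0.393, -0.129], [0.548, -0.147], [0.535, -0.282], [0.38, -0.263]] [ 0.464 -0.205  0.004]Traceback (most recent call last):
  File "<stdin>", line 5, in <module>
  File "h.py", line 12, in mask
    n,l,st,ce=cv2.connectedComponentsWithStats(o);k=1+np.argmax(st[1:,4]);return (l==k).astype(np.uint8),st[k]
                                                      ~~~~~~~~~^^^^^^^^^^
    return _wrapfunc(a, 'argmax', axis=axis, out=out, **kwds)
    return bound(*args, **kwds)
ValueError: attempt to get argmax of an empty sequence
```

```bash
python3 - <<'E'
from h import *
T=np.load('top0.npy');S=np.load('side0.npy')
a=cv2.resize(T[140:200,150:260],None,fx=7,fy=7,interpolation=2)[:, :400]
b=cv2.resize(S[110:195,265:345],None,fx=5,fy=5,interpolation=2)[:420,:400]
cv2.imwrite('pics/crop.png',np.hstack([a,b[:420]] if a.shape[0]==420 else [a])[...,::-1])
E
```

```text
(no output)
```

View pics/crop.png

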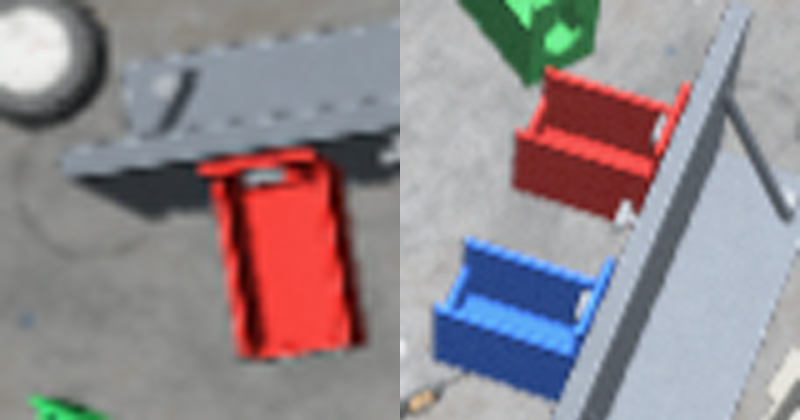

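The crop confirms it: the red bin hangs on the left stud with its label toward the robot. The green look-alike stands loose on the bench and the blue bin is next to the red one. Red is at about (0.565, 0.221), rack yaw about 0.175, mat centre (0.464, -0.205), mat yaw about -0.12. I'm moving to hover.

Call:
jog_arm(commands=[[26, -17, 0, 0, 0, 0.03], [26, -17, 0, 0, 0, 0.03], [26, -17, 0, 0, 0, 0.03], [26, -17, 0, 0, 0, 0.03], [26, -17, 0, 0, 0, 0.03]], hand=-1)

```text
time: 0.52
tool_pos: [0.2632, 0.3961, 0.2561]
tcp_rot: [-3.141, -0.0, 3.026]
ft_force: [0.4, 1.3, -0.2]
grip_width: 0.0851
grasp_force: 0.0
```

Call:
jog_arm(commands=[[26, -17, 0, 0, 0, 0.03], [26, -17, 0, 0, 0, 0.03], [26, -17, 0, 0, 0, 0.03], [26, -17, 0, 0, 0, 0.03], [26, -17, 0, 0, 0, 0.03]])

```text
time: 0.93
tool_pos: [0.3933, 0.311, 0.2561]
tcp_rot: [-3.141, -0.0, -3.108]
ft_force: [0.3, 0.6, 0.1]
grip_width: 0.0856
grasp_force: 0.0
```

Call:
jog_arm(commands=[[26, -17, 0, 0, 0, 0.03], [26, -17, 0, 0, 0, 0.03], [26, -17, 0, 0, 0, 0.03], [26, -17, 0, 0, 0, 0.03], [26, -17, 0, 0, 0, 0.02]])

```text
time: 1.35
tool_pos: [0.5233, 0.226, 0.256]
tcp_rot: [-3.142, -0.001, -2.968]
ft_force: [-0.7, 0.4, 0.1]
grip_width: 0.0855
grasp_force: 0.0
```

```bash
python3 - <<'E'
from h import *
c=get_calibration('wrist');im=read_camera('wrist');np.save('w1.npy',im);cv2.imwrite('pics/w1.png',im[...,::-1])
import pickle;pickle.dump({k:np.array(c[k]) for k in('intrinsics','R','t')},open('w1.pkl','wb'))
print(c.keys(),np.round(c['intrinsics'],1).tolist(),np.round(c['R'],3).tolist(),-np.array(c['R']).T@np.array(c['t']))
E
```

```text
dict_keys(['intrinsics', 'R', 't']) [[297.3, 0.0, 257.0], [0.0, 297.3, 192.4], [0.0, 0.0, 1.0]] [[-0.173, 0.985, 0.001], [0.949, 0.166, 0.266], [0.262, 0.047, -0.964]] [0.45632332 0.21507892 0.37421024]
```

View pics/w1.png

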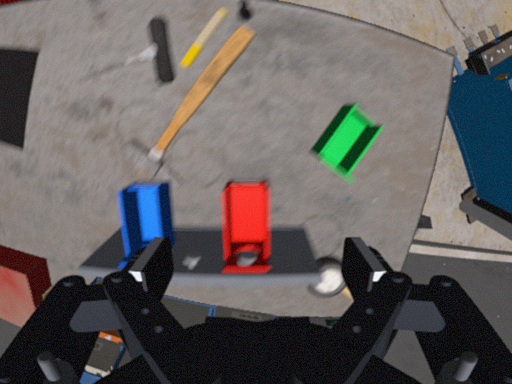

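Wrist view: red bin centred at (247,228), front edge at row 184 and back wall near row 268. Blue is at (147,220), green at (347,140), and the rack edge is near row 275.

```bash
cat >> h.py <<'E'
def wz(c,uv,z):
    K=np.array(c['intrinsics']);R=np.array(c['R']);t=np.array(c['t'])
    x,y=(uv[0]-K[0,2])/K[0,0],(uv[1]-K[1,2])/K[1,1];r=np.hypot(x,y)+1e-12
    d=R.T@np.array([x/r*np.sin(r),y/r*np.sin(r),np.cos(r)]);o=-R.T@t
    return o+d*(z-o[2])/d[2]
def sides(c,m,rows,z=.104):
    L=[];Rr=[]
    for v in rows:
        u=np.flatnonzero(m[v]);L.append(wz(c,(u[0]-.5,v),z)[:2]);Rr.append(wz(c,(u[-1]+.5,v),z)[:2])
    L=np.array(L);Rr=np.array(Rr);f=lambda P:np.polyfit(P[:,0],P[:,1],1)
    return f(L),f(Rr)
E
python3 - <<'E'
from h import *
import pickle
c=pickle.load(open('w1.pkl','rb'));im=np.load('w1.npy')
for col,roi in(('red',(210,170,290,290)),('blue',(105,170,185,262))):
    m,st=mask(im,col,roi);l,r=sides(c,m,range(195,245,3))
    x=.565;yl,yr=np.polyval(l,x),np.polyval(r,x);s=(l[0]+r[0])/2
    print(col,st,'yaw',np.arctan([l[0],r[0]]),'y at x',yl,yr,(yl+yr)/2,'width',abs(yr-yl)*np.cos(np.arctan(s)))
m,st=mask(im,'red',(210,170,290,290))
f=np.flatnonzero(m[:,247]);print(f[[0,-1]],'front bottom z.054',wz(c,(247,f[0]),.054),'top .082',wz(c,(247,f[0]),.082),'back',wz(c,(247,f[-1]),.126))
m=mask(im,'red',(210,170,290,290))[0];print([(v,np.flatnonzero(m[v])[[0,-1]].tolist()) for v in range(180,276,4) if m[v].any()])
E
```

```text
red [ 221  182   51   92 3898] yaw [0.10913529 0.23386392] y at x 0.2001313835014937 0.24699452970048932 0.2235629566009915 width 0.046170249599177676
blue [ 119  184   56   78 3029] yaw [0.08017911 0.19550656] y at x 0.09141102799654165 0.14700126906648087 0.11920614853151126 width 0.05505941440620454
[183 272] front bottom z.054 [0.53470891 0.2179518  0.054     ] top .082 [0.52785468 0.21770058 0.082     ] back [0.60365264 0.23146061 0.126     ]
[(184, [227, 265]), (188, [225, 266]), (192, [224, 268]), (196, [223, 268]), (200, [223, 268]), (204, [224, 268]), (208, [223, 268]), (212, [223, 268]), (216, [224, 268]), (220, [224, 268]), (224, [223, 268]), (228, [223, 269]), (232, [222, 270]), (236, [222, 270]), (240, [222, 270]), (244, [223, 270]), (248, [223, 270]), (252, [223, 270]), (256, [223, 269]), (260, [224, 267]), (264, [225, 267]), (268, [223, 270]), (272, [222, 266])]
```

Call:
jog_arm(commands=[[13, -1, -20, 0, 0, 0], [13, -1, -25, 0, 0, 0], [12, 0, -25, 0, 0, 0], [0, 0, -25, 0, 0, 0], [0, 0, -10, 0, 0, 0]])

```text
time: 1.82
tool_pos: [0.5591, 0.2244, 0.1475]
tcp_rot: [-3.141, -0.005, -2.97]
ft_force: [-1.5, -0.8, -1.6]
grip_width: 0.0855
grasp_force: 0.0
```

```bash
python3 - <<'E'
from h import *
c=get_calibration('wrist');s=read_state();im=read_camera('wrist');cv2.imwrite('pics/w2.png',im[...,::-1])
m,st=mask(im,'red',(150,120,370,384));print(st,s['tool_pos'],s['tcp_rot'],-np.array(c['R']).T@c['t'])
print([(v,np.flatnonzero(m[v])[[0,-1]].tolist()) for v in range(st[1],st[1]+st[3],8)])
for v in range(st[1]+8,st[1]+st[3]-6,10):
    u=np.flatnonzero(m[v]);a=wz(c,(u[0],v),.104);b=wz(c,(u[-1],v),.104);print(v,np.round(a[:2],4),np.round(b[:2],4),np.round(np.hypot(*(a-b)[:2]),4))
E
```

```text
[ 217  163   79  147 9738] [0.55912129 0.22443943 0.14745025] [-3.14060942 -0.00465149 -2.96993015] [0.49256416 0.21385794 0.26593444]
[(163, [279, 284]), (171, [222, 290]), (179, [218, 294]), (187, [218, 293]), (195, [218, 293]), (203, [219, 293]), (211, [219, 293]), (219, [219, 293]), (227, [220, 292]), (235, [220, 292]), (243, [220, 293]), (251, [220, 292]), (259, [221, 292]), (267, [221, 292]), (275, [222, 291]), (283, [222, 291]), (291, [222, 292]), (299, [221, 293]), (307, [219, 294])]
171 [0.5271 0.2001] [0.5207 0.2374] 0.0379
181 [0.5332 0.1987] [0.526  0.2402] 0.0421
191 [0.5389 0.1995] [0.5317 0.2414] 0.0425
201 [0.5448 0.2003] [0.5375 0.2426] 0.0429
211 [0.5507 0.2017] [0.5434 0.2438] 0.0428
221 [0.5568 0.2025] [0.5494 0.2451] 0.0433
231 [0.563  0.2039] [0.5556 0.2464] 0.0432
241 [0.5695 0.2047] [0.562  0.2478] 0.0438
251 [0.5762 0.2056] [0.5687 0.2487] 0.0438
261 [0.583 0.207] [0.5755 0.2502] 0.0438
271 [0.5902 0.2079] [0.5825 0.2518] 0.0445
281 [0.5975 0.2094] [0.59   0.2528] 0.044
291 [0.6053 0.2103] [0.5975 0.2552] 0.0455
301 [0.6137 0.21  ] [0.6055 0.2577] 0.0484
```

View pics/w2.png

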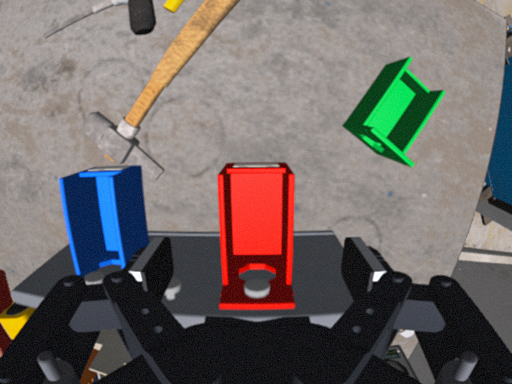

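Wrist view: the red bin is centred on column 256 between the pads (inner edges about 172 and 342), with the stud head at (257,283). The rim width comes out at 43.3 mm, which matches. I'll descend and grip.

Call:
jog_arm(commands=[[0, 1, -20, 0, 0, 0.005], [0, 0, -20, 0, 0, 0], [0, 0, -15, 0, 0, 0], [0, 0, 0, 0, 0, 0], [0, 0, 0, 0, 0, 0]])

```text
time: 2.28
tool_pos: [0.5601, 0.2263, 0.0972]
tcp_rot: [-3.142, -0.0, -2.964]
ft_force: [0.8, 0.3, 0.5]
grip_width: 0.0853
grasp_force: 0.0
```

Call:
jog_arm(commands=[[0, 0, 0, 0, 0, 0], [0, 0, 0, 0, 0, 0], [0, 0, 0, 0, 0, 0], [0, 0, 0, 0, 0, 0], [0, 0, 0, 0, 0, 0]], hand=1)

```text
time: 2.7
tool_pos: [0.5607, 0.2264, 0.0972]
tcp_rot: [3.141, 0.001, -2.964]
ft_force: [-2.3, 0.3, 7.8]
grip_width: 0.0432
grasp_force: 62.3
```

Call:
jog_arm(commands=[[0, 0, 0, 0, 0, 0], [0, 0, 0, 0, 0, 0], [0, 0, 0, 0, 0, 0]])

```text
time: 2.95
tool_pos: [0.5607, 0.2264, 0.0972]
tcp_rot: [3.141, 0.001, -2.964]
ft_force: [-2.2, 0.1, 7.7]
grip_width: 0.0433
grasp_force: 62.3
```

Call:
jog_arm(commands=[[0, 0, 4, 0, 0, 0], [0, 0, 5, 0, 0, 0], [0, 0, 5, 0, 0, 0], [0, 0, 5, 0, 0, 0], [0, 0, 5, 0, 0, 0]])

```text
time: 3.37
tool_pos: [0.5602, 0.2262, 0.1209]
tcp_rot: [3.142, -0.0, -2.964]
ft_force: [-0.1, 0.3, -1.0]
grip_width: 0.0433
grasp_force: 61.7
```

Call:
jog_arm(commands=[[0, 0, 0, 0, 0, 0], [0, 0, 0, 0, 0, 0]])

```text
time: 3.53
tool_pos: [0.5604, 0.2262, 0.1206]
tcp_rot: [3.142, 0.0, -2.964]
ft_force: [0.2, -0.6, -0.7]
grip_width: 0.0431
grasp_force: 61.7
```

```bash
python3 - <<'E'
from h import *
im=read_camera('wrist');a=cv2.resize(im[140:340,130:390],None,fx=2.5,fy=2.5)
b=cv2.resize(read_camera('side')[100:200,255:355],None,fx=5,fy=5)[:,:]
cv2.imwrite('pics/w3.png',cv2.resize(np.hstack([a,b]),(800,348))[...,::-1])
E
```

```text
(no output)
```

View pics/w3.png

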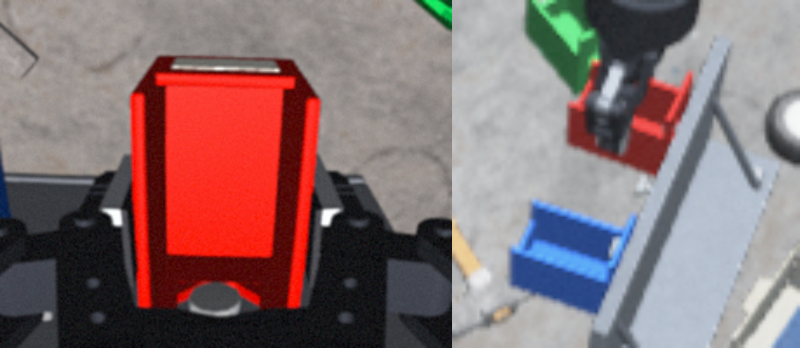

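The bin is in the grip and has risen 23.5 mm. The stud head (215,298) now sits in the wide hole and the wrist force is about zero. I'll pull out along rack -x.

Call:
jog_arm(commands=[[-3, -0.5, 0, 0, 0, 0], [-3, -0.5, 0, 0, 0, 0], [-4, -0.7, 0, 0, 0, 0]])

```text
time: 3.88
tool_pos: [0.5499, 0.2243, 0.1201]
tcp_rot: [-3.141, -0.0, -2.964]
ft_force: [-1.1, -0.0, -1.1]
grip_width: 0.0436
grasp_force: 61.7
```

Call:
jog_arm(commands=[[-5, -0.9, 0, 0, 0, 0], [-8, -1.4, 0, 0, 0, 0], [-10, -1.8, 0, 0, 0, 0], [-15, -2.7, 0, 0, 0, 0], [-15, -2.7, 0, 0, 0, 0]])

```text
time: 4.3
tool_pos: [0.4961, 0.2147, 0.1202]
tcp_rot: [-3.142, -0.0, -2.964]
ft_force: [-0.9, 0.1, -0.8]
grip_width: 0.0433
grasp_force: 61.7
```

The bin is free of the stud. I'll carry it to the mat, turning it square with the mat on the way.

Call:
jog_arm(commands=[[-20, -4, 10, 0, 0, 0], [-17, -15, 10, 0, 0, -0.02], [0, -25, 10, 0, 0, -0.02], [0, -30, 0, 0, 0, -0.02], [0, -30, 0, 0, 0, -0.02]])

```text
time: 4.72
tool_pos: [0.4596, 0.1103, 0.151]
tcp_rot: [3.141, 0.002, -3.044]
ft_force: [1.2, -0.5, -1.7]
grip_width: 0.0428
grasp_force: 61.7
```

Call:
jog_arm(commands=[[0, -30, 0, 0, 0, -0.02], [0, -30, 0, 0, 0, -0.02], [0, -30, 0, 0, 0, -0.02], [0, -30, 0, 0, 0, -0.02], [0, -30, 0, 0, 0, -0.02]])

```text
time: 5.13
tool_pos: [0.4594, -0.0403, 0.1504]
tcp_rot: [3.142, 0.0, 3.138]
ft_force: [0.3, 0.4, -1.8]
grip_width: 0.0434
grasp_force: 61.6
```

Call:
jog_arm(commands=[[0, -30, 0, 0, 0, -0.03], [0, -30, 0, 0, 0, -0.03], [0, -30, 0, 0, 0, -0.03], [0, -30, 0, 0, 0, -0.02], [0, -30, 0, 0, 0, -0.01]])

```text
time: 5.55
tool_pos: [0.4595, -0.1902, 0.1504]
tcp_rot: [-3.142, 0.0, 3.018]
ft_force: [0.9, -1.0, -1.0]
grip_width: 0.0436
grasp_force: 61.6
```

Call:
jog_arm(commands=[[0, -15, 0, 0, 0, 0], [0, 0, 0, 0, 0, 0], [0, 0, 0, 0, 0, 0]])

```text
time: 5.8
tool_pos: [0.4597, -0.2043, 0.1502]
tcp_rot: [3.141, -0.0, 3.017]
ft_force: [-0.1, 0.7, -1.4]
grip_width: 0.0433
grasp_force: 61.7
```

```bash
python3 - <<'E'
from h import *
s=read_state();print(s['tool_pos'],s['tcp_rot'],s['ft_force'])
c=get_calibration('wrist');im=read_camera('wrist');sd=read_camera('side');tp=read_camera('top')
cv2.imwrite('pics/w4.png',np.hstack([cv2.resize(im,(400,300)),cv2.resize(sd[150:330,60:300],(400,300))])[...,::-1])
m,st=mask(im,'red',(150,120,370,384));print(st)
E
```

```text
[ 0.45966858 -0.20428758  0.15019268] [ 3.14137744e+00 -1.82726689e-04  3.01720229e+00] [-0.096379    0.74922129 -1.44705785]
[  204   172   111   146 13835]
```

View pics/w4.png

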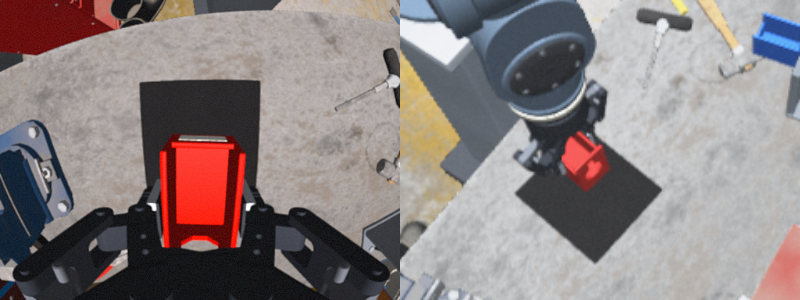

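The views show the bin upright in the pads and square over the mat. I'll lower it, going slowly near contact.

Call:
jog_arm(commands=[[0, 0, -20, 0, 0, 0], [0, 0, -25, 0, 0, 0], [0, 0, -25, 0, 0, 0], [0, 0, -15, 0, 0, 0], [0, 0, -8, 0, 0, 0]])

```text
time: 6.37
tool_pos: [0.4593, -0.2026, 0.0555]
tcp_rot: [3.141, -0.002, 3.02]
ft_force: [-0.3, 0.0, -1.5]
grip_width: 0.0431
grasp_force: 61.8
```

Call:
jog_arm(commands=[[0, 0, -3, 0, 0, 0], [0, 0, -2, 0, 0, 0], [0, 0, -1, 0, 0, 0], [0, 0, -1, 0, 0, 0], [0, 0, 0, 0, 0, 0]])

```text
time: 6.78
tool_pos: [0.4607, -0.2042, 0.0509]
tcp_rot: [-3.141, 0.001, 3.019]
ft_force: [0.6, -0.2, -0.2]
grip_width: 0.0434
grasp_force: 61.8
```

Call:
jog_arm(commands=[[0, 0, -1, 0, 0, 0], [0, 0, 0, 0, 0, 0]])

```text
time: 6.95
tool_pos: [0.4605, -0.2041, 0.0495]
tcp_rot: [-3.141, 0.001, 3.019]
ft_force: [-0.5, -0.3, -1.4]
grip_width: 0.0431
grasp_force: 61.8
```

Call:
jog_arm(commands=[[0, 0, -1, 0, 0, 0], [0, 0, 0, 0, 0, 0]])

```text
time: 7.12
tool_pos: [0.4606, -0.2042, 0.0485]
tcp_rot: [-3.141, 0.001, 3.019]
ft_force: [1.3, 0.2, 3.3]
grip_width: 0.0433
grasp_force: 62.4
```

Call:
jog_arm(commands=[[0, 0, -0.7, 0, 0, 0], [0, 0, 0, 0, 0, 0]])

```text
time: 7.28
tool_pos: [0.4609, -0.2041, 0.0483]
tcp_rot: [-3.141, 0.001, 3.019]
ft_force: [-0.1, 2.1, 11.6]
grip_width: 0.0434
grasp_force: 63.4
```

It is standing on the mat (12 N upward), so I'll release.

Call:
jog_arm(commands=[[0, 0, 0, 0, 0, 0], [0, 0, 0, 0, 0, 0], [0, 0, 0, 0, 0, 0], [0, 0, 0, 0, 0, 0], [0, 0, 0, 0, 0, 0]], hand=-1)

```text
time: 7.7
tool_pos: [0.4602, -0.204, 0.0475]
tcp_rot: [3.142, -0.0, 3.019]
ft_force: [0.9, -0.0, -0.5]
grip_width: 0.0855
grasp_force: 0.0
```

Call:
jog_arm(commands=[[0, 0, 10, 0, 0, 0], [0, 0, 20, 0, 0, 0], [0, 0, 30, 0, 0, 0], [0, 0, 30, 0, 0, 0], [0, 0, 30, 0, 0, 0]])

```text
time: 8.12
tool_pos: [0.4599, -0.2039, 0.1697]
tcp_rot: [-3.142, 0.0, 3.019]
ft_force: [0.7, 0.2, 0.0]
grip_width: 0.085
grasp_force: 0.0
```

Call:
jog_arm(commands=[[-20, 30, 10, 0, 0, 0], [-20, 35, 0, 0, 0, 0], [-20, 35, 0, 0, 0, 0], [0, 35, 0, 0, 0, 0], [0, 35, 0, 0, 0, 0]])

```text
time: 8.53
tool_pos: [0.3992, -0.0328, 0.1787]
tcp_rot: [3.142, 0.001, 3.018]
ft_force: [1.4, 0.1, -0.7]
grip_width: 0.0851
grasp_force: 0.0
```

```bash
python3 - <<'E'
from h import *
tp=read_camera('top');sd=read_camera('side');c=get_calibration('top')
cv2.imwrite('pics/end.png',np.hstack([cv2.resize(tp[130:270,150:375],(400,249)),cv2.resize(sd[110:330,110:340],(400,380))[:249+0] if 0 else cv2.resize(sd[110:330,110:340],(260,249))])[...,::-1])
m,st=mask(tp,'red',(300,180,375,250));cn=max(cv2.findContours(m,0,1)[0],key=cv2.contourArea);b=cv2.boxPoints(cv2.minAreaRect(cn))
print(st,b.mean(0),onz(c,b.mean(0),.04),'blue',mask(tp,'blue',(215,150,245,195))[1])
E
```

```text
[329 201  23  22 365] [339.68002 212.26001] [ 0.47506971 -0.20796927  0.04      ] blue [218 154  21  31 462]
```

View pics/end.png

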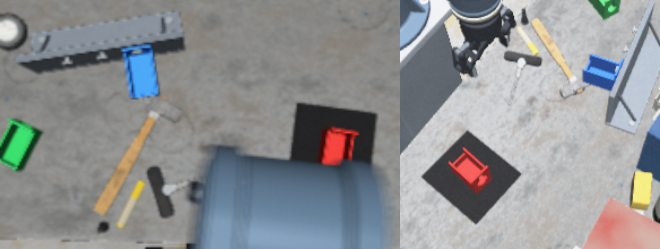

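The end view shows the red bin upright at the centre of the mat, at (470,170) in the side crop against a mat centre of about (471,175). Blue still hangs in exactly the same pixels as before, and the gripper is clear.

```bash
python3 -c "
from bench import robot
print(robot.close_job())"
```

```text
the job is handed in; nothing more can be done
None
```

The red bin is off its stud and standing upright in the middle of the black mat, the blue bin still hangs where it was, and the job was handed in at about 9 s of the 40 s allowed.

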